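Flip the face-down stone cassette onto the scanner's loading shelf

ROBOT

A 7-joint arm with a two-finger parallel gripper is mounted at the origin on the work surface. World frame = base frame: x ahead of the robot, y to its left, z up, the work surface at z = 0. Lengths are in m, angles in rad, forces in N, time in s.
With the tool pointing down it reaches from about 0.425 to 0.875 m from the base axis. Payload 4.7 kg.
Tool frame: the origin (TCP) lies between the finger pads; the fingertips stand 14 mm ahead of it and the grasp point (between the pads) lies 5 mm behind it; z points along the fingers, y is the line along which they close (so a half turn about z gives the same grasp; the last joint's range is limited). The gripper opens to 87 mm and grips with 3 to 60 N. Pads are 19 mm wide; open, the fingers measure 117 mm over their backs; the gripper's body (75 mm by 190 mm) begins 51 mm behind the grasp point.
Start: joints at [1.26, 0.321, -0.07, 1.45, 0.023, 1.371, -0.057], TCP at [0.207, -0.616, 0.237] pointing down, gripper open.
Joint ranges: [-2.86, 2.86], [-0.3, 2.09], [-1.38, 1.24], [0.06, 2.45], [-1.56, 4.7], [0.09, 2.05], [-2.69, 2.69]. Speed limits (rad/s): [2.57, 2.57, 3.14, 3.14, 3.14, 3.14, 3.14].

INTERFACE

Orientations are given as a rotation vector (axis times angle).
In Python, from bench import ctrl gives the robot as it stands.
- The arm moves only by the shell command python3 -m inch 'ROWS' [OPENING] [FORCE]. ROWS is JSON, a list of rows, each a list of 6 numbers: the shift along the world's x, y, z in mm, then the turn, a rotation vector about the world's x, y, z in degrees. In form: [[tx, ty, tz, rx, ry, rz], ...]. A call has 1 to 20 rows; each row is the pose to reach, as a shift and turn from the pose commanded when the call began; what a row does not reach only later rows make up. A row lasts 1/8 s, in which the tool goes at most 62.5 mm and 10.7 degrees, less where a joint would pass 70% of its speed; a pose out of reach is approached as far as the arm can. A call with a gripper value outside its range is refused whole. OPENING is the finger opening in mm, from 0 to 87, set as the call begins (- or left out, the last holds). The fingers move at their own pace and stop on an object; FORCE is the grip in N (left out, the last holds). Time passes only in rows, so rows that repeat a pose let the fingers close. It gives the time, the measured TCP pose, the force, the opening and the grip force at its end, in the units of the state.
- ctrl.get_state(): the state, without advancing time (a new reading comes with each control period).
- ctrl.get_image(name): name is "scene" or "top"; returns (picture, depth): 420x560x3 uint8, red, green, blue; 420x560 float32, m along the optical axis (not along the pixel's ray), 0 where there is no reading.
- ctrl.camera_params(name): a dict with "mtx" (3x3 intrinsics, pixels), "T" (4x4, takes a point from camera to world coordinates). Camera axes: x right, y down, z forward; pixel columns grow to the right and rows downward; lengths in m; the calibration is good to about 2 mm. A picture is of the moment at which its call begins. camera_params takes no time and is no camera call.
- ctrl.close_job(): hands the job in; it is judged then, once.
The state is a dict: "time": time; "joint_positions": joint angles; "qd": joint speeds; "joint_torque": joint torques, N m; "position": TCP position; "tool_rot": TCP orientation; "ft_force": force on the tool from outside, world axes, zero at the start; "torque": the same for the moment, N m; "grip_width": opening from 0.0 (shut) to 1.0 (fully open); "grip_force": force on a finger pad.
Only numpy, scipy, OpenCV 4.12 (cv2) and the standard library are available. Lean on these libraries where they do the work, as an engineer would, in place of code of your own. Each camera call takes 0.05 s, during which the arm holds its last target. There are 200 camera calls.

TASK

The blue stone cassette lies face down on the bench in front of the scanner's low loading shelf. Without gripping it or lifting it off, push it with the fingertips against the front edge of the shelf until it tips up on its long edge and flips over onto the shelf, glass side up, then push it along the shelf until its whole long side rests against the black stop rail. Leave the grey cassette and the other things on the bench alone.

Things in the scene. Friction and masses are not known exactly. Their poses are not given: they have to be found in the camera images.
- blue_cassette: Blue cassette: rigid plastic plate 60 mm (its x) by 90 mm (y) by 10 mm thick (z), about 60 g; origin at its centre, 5 mm above the bench at the start. Starts with its plain ribbed back up (z up); its face, white with six amber glass discs, is underneath. Lying flipped on the shelf, z points down and the centre is 19 mm above the bench.
- blue_far (a point): Middle of the blue cassette's long side that looks to the shelf at the start, within about 15 degrees and some 20 to 50 mm short of it (30 mm from its centre along its +x, half-way through the thickness). Stood upright on this side against the step, the plate stays up by itself (centre 30 mm up) and can then be pushed over, above the step.
- blue_near (a point): Middle of its opposite long side, nearer the robot at the start (30 mm from the centre along -x, half-way through the thickness). Friction of a finger on this side is ample to drag it upwards while the far side is pressed to the shelf with a few newtons; let the finger rise along with this side till the plate is upright, or it jams.
- shelf: The scanner's fixed low loading shelf, a grey slab 340 mm wide. Origin on the bench at the middle of the foot of its upright front face, a straight step 14 mm high towards the robot (x = 0 here); x points into the scanner, y along the front edge, z up. The shelf top is flat, 14 mm above the bench and 75 mm deep up to the stop rail. Pushed home, the cassette's centre is at x = 45 mm.
- rail (a point): Middle of the front face of the black stop rail at the back of the shelf top (x = 75 mm, 20 mm above the bench); the rail runs the shelf's width, its top 26 mm above the bench. Behind it, from x = 100 to 245 mm, is a grey housing 50 mm high; orange cheeks 56 mm high stand 170 to 190 mm either side of the middle, x = 10 to 245 mm.
- grey_cassette: A grey cassette of the same size and make (60 by 90 by 10 mm), origin at its centre, lying beside the blue one in front of the shelf, centres about 130 to 210 mm apart; which is left or right varies. Not to be moved.
- jar: Small loose jar, 32 mm across and 45 mm tall, origin under its centre; on the bench in front of the shelf, about 215 mm to the left (+y) of the shelf's middle.
- stub: Loose terracotta-coloured clay stub, 32 mm across and 36 mm tall, origin under its centre; on the bench about 215 mm to the right of the shelf's middle.
- wax_a: Loose yellow wax block, 50 by 22 by 16 mm, lying on the left of the bench.
- wax_b: Loose yellow wax block, 45 by 22 by 16 mm, lying on the left of the bench.
- loupe: Loose black loupe, 28 mm across, 28 mm tall, standing on the right of the bench.
- tweezers: Loose steel tweezers, 120 mm long, 9 mm wide, 6 mm high, lying on the right of the bench.

How it is judged:
On the way, in this order (a step that is already met when the one before it is completed fails the run):
1. the blue cassette stands tipped up on the long side that is pressed to the front edge of the shelf (angle between blue_cassette's own z axis and vertical between 0.8 and 2.3 rad and height (world z) of blue_far below 0.03 m and x of blue_far in the frame of shelf between -0.025 and 0.03 m), for 0.04 s.
2. the blue cassette lies flipped over, flat on the shelf (angle between blue_cassette's own z axis and vertical above 3.04 rad and height (world z) of blue_cassette between 0.0165 and 0.022 m and x of blue_cassette in the frame of shelf above 0.01 m), for 0.2 s.
At the end, for the whole second after the job is handed in: The blue cassette lies flat on the shelf, glass side up (within about 6 degrees), its long side against the stop rail (centre within 6 mm of fully home, square within 5 degrees), at rest; the grey cassette has moved less than 12 mm and the other bystanders less than 20 mm (all of step 2 and x of blue_cassette in the frame of shelf between 0.039 and 0.05 m and y of blue_cassette in the frame of shelf between -0.122 and 0.122 m and angle between the y axis of blue_cassette and the y axis of shelf, either way round below 0.09 rad and linear speed of blue_cassette below 0.01 m/s and distance of grey_cassette from where it was at the start of the episode below 0.012 m and distance of each of jar, stub, wax_a, wax_b, loupe, tweezers from where it was at the start of the episode below 0.02 m); the robot touches nothing.
It fails at once if the blue cassette is lifted or carried: both of its long sides are more than 40 mm above the bench (height (world z) of each of blue_far, blue_near above 0.04 m).
It fails at once if the grey cassette is moved (12 mm or more) or tipped (distance of grey_cassette from where it was at the start of the episode above 0.012 m or angle between grey_cassette's own z axis and vertical above 0.25 rad).
It fails at once if another loose thing on the bench is moved 20 mm or more (distance of any of jar, stub, wax_a, wax_b, loupe, tweezers from where it was at the start of the episode above 0.02 m).
It also fails if it takes over 59 s, if anything falls off the work surface, if the arm or the gripper's body presses on something with over 40 N, if the wrist force passes 120 N, or if a joint passes its speed limit or range.

## Working session

There is one attempt and no reset: what is moved stays moved. The work goes in short steps, Python scripts to look and compute and a shell command to move; the robot and the scene stay as the last step left them, time stands still between calls to the robot, and variables do not carry over. Pictures are saved under pics/ and viewed, at most 10 in all, crops included, and the job is handed in when it is done.

```bash
ls; mkdir -p pics
python3 - <<'E'
from bench import ctrl
import cv2,numpy as np
for n in("top","scene"):
    im,d=ctrl.get_image(n); cv2.imwrite(f"pics/{n}0.png",im[:,:,::-1]); np.savez(f"{n}0.npz",im=im,d=d)
    p=ctrl.camera_params(n); print(n,p["mtx"].round(1).tolist(),p["T"].round(3).tolist())
s=ctrl.get_state(); print(s)
E
```

```text
pics
top [[394.4, 0.0, 283.2], [0.0, 394.4, 210.7], [0.0, 0.0, 1.0]] [[0.026, -0.983, 0.183, 0.296], [-1.0, -0.024, 0.015, -0.022], [-0.011, -0.184, -0.983, 1.094], [0.0, 0.0, 0.0, 1.0]]
scene [[496.4, 0.0, 279.2], [0.0, 496.4, 209.9], [0.0, 0.0, 1.0]] [[-0.823, 0.351, -0.446, 1.107], [0.567, 0.512, -0.645, 0.865], [0.002, -0.784, -0.621, 0.859], [0.0, 0.0, 0.0, 1.0]]
{'time': 0.1, 'joint_positions': array([ 1.26009935,  0.32177216, -0.07009201,  1.45151587,  0.02257708,
        1.37077857, -0.05686505]), 'qd': array([ 0.00075271, -0.00070377,  0.00029395, -0.00176092, -0.00136101,
        0.00060397, -0.00135454]), 'joint_torque': array([-7.08092157e-04, -4.92573130e+01, -4.06026402e-01, -3.13403141e+01,
       -6.41111727e-02,  3.94409441e-02,  5.58981264e-05]), 'position': array([ 0.20725037, -0.61560075,  0.23557442]), 'tool_rot': array([-3.09860874e+00, -5.07782642e-01,  5.28864817e-04]), 'ft_force': array([-0.6334204 ,  0.46114232, -0.88443271]), 'torque': array([ 0.02040031, -0.00993879, -0.03417966]), 'grip_force': 0.0, 'grip_width': 1.0021420499643892}
```

View pics/top0.png

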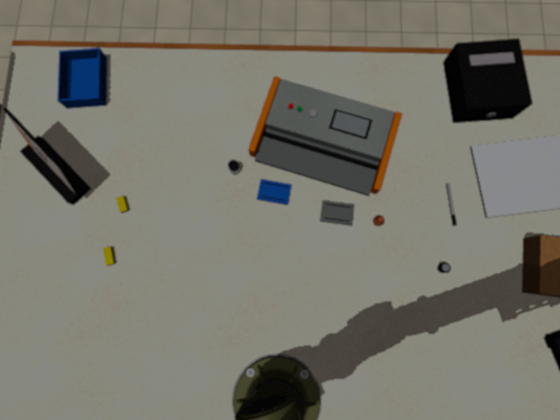

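View pics/scene0.png

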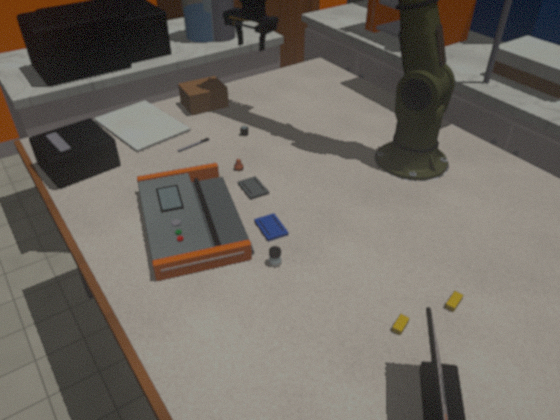

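The top view shows the blue cassette at about (275,191), the grey one at (337,212), and the shelf's front edge running from (255,160) to (369,194). The jar is at (235,166) and the stub at (379,220). The scene view agrees. Next I'll measure poses.

```bash
cat > h.py <<'E'
import numpy as np,cv2
from bench import ctrl
def world(n,d):
    p=ctrl.camera_params(n);K=p["mtx"];T=p["T"]
    v,u=np.mgrid[:d.shape[0],:d.shape[1]]
    P=np.stack([(u-K[0,2])/K[0,0]*d,(v-K[1,2])/K[1,1]*d,d],-1)
    return P@T[:3,:3].T+T[:3,3]
def planar(n,uv,z):
    p=ctrl.camera_params(n);K=p["mtx"];T=p["T"]
    uv=np.atleast_2d(uv).astype(float)
    r=np.c_[(uv-K[:2,2])/[K[0,0],K[1,1]],np.ones(len(uv))]@T[:3,:3].T
    return (T[:3,3]+r*((z-T[2,3])/r[:,2])[:,None])
def rect(n,mask,z):
    P=planar(n,np.argwhere(mask)[:,::-1],z)[:,:2]
    return P.mean(0).round(4),cv2.minAreaRect((P*1000).astype(np.float32))
E
python3 - <<'E'
from h import *
for n in("top","scene"):
    f=np.load(n+"0.npz");im=f["im"];d=f["d"];W=world(n,d);hsv=cv2.cvtColor(im,cv2.COLOR_RGB2HSV)
    near=(W[...,0]>.4)&(W[...,0]<.95)&(W[...,1]>-.4)&(W[...,1]<.25)
    b=cv2.inRange(hsv,(105,120,60),(125,255,255))>0
    b&=near&(W[...,2]<.03)
    print(n,"blue",b.sum(),rect(n,b,.01), "z",np.median(W[b][:,2]).round(4))
    top=near&(abs(W[...,2]-.014)<.004)&(d>0)
    # shelf top
    k,l,s,c=cv2.connectedComponentsWithStats(top.astype(np.uint8))
    i=1+s[1:,4].argmax();m=l==i;print("shelf",s[i],rect(n,m,.014))
    h=near&(abs(W[...,2]-.05)<.004);print("housing",h.sum(),rect(n,h,.05))
    g=near&(abs(W[...,2]-.01)<.006)&(hsv[...,2]<130);
    k,l,s,c=cv2.connectedComponentsWithStats(g.astype(np.uint8))
    for j in range(1,k):
        if s[j,4]>100: print("dark",s[j],rect(n,l==j,.01))
    print("bench z",np.median(W[near][:,2]))
E
python3 - <<'E'
import cv2
a=cv2.imread('pics/top0.png')[130:240,210:410]
cv2.imwrite('pics/c0.png',cv2.resize(a,(800,440),interpolation=cv2.INTER_CUBIC))
E
```

```text
top blue 602 (array([0.5524, 0.0223]), ((552.3397827148438, 22.339649200439453), (86.49098205566406, 57.23481369018555), 80.7306137084961)) z 0.0097
shelf [ 255  136  122   59 2959] (array([ 0.6324, -0.0939]), ((632.7615966796875, -93.36456298828125), (342.3471984863281, 79.30098724365234), 73.69947814941406))
housing 5618 (array([ 0.7559, -0.1294]), ((693.4597778320312, -91.33389282226562), (417.9268493652344, 297.87042236328125), 73.89896392822266))
dark [265 128 115  37 332] (array([ 0.6906, -0.1091]), ((690.72412109375, -110.29757690429688), (339.96990966796875, 11.177322387695312), 73.7983169555664))
dark [ 250  136  127   59 2826] (array([ 0.6318, -0.0953]), ((633.3428955078125, -92.43594360351562), (374.8346252441406, 81.85455322265625), 74.22586059570312))
dark [257 179  35  26 665] (array([0.5531, 0.022 ]), ((553.1708374023438, 22.100444793701172), (90.34088897705078, 61.20306396484375), 81.31028747558594))
dark [320 200  35  25 690] (array([ 0.4973, -0.1561]), ((497.35601806640625, -156.30978393554688), (91.18101501464844, 60.700138092041016), 84.05889129638672))
bench z 0.
[... 594 characters left out ...]
4219, 73.13709259033203), 73.70037078857422))
dark [238 176  32  23 416] (array([ 0.499 , -0.1494]), ((499.2564392089844, -149.64898681640625), (101.10892486572266, 63.02311325073242), 83.55326843261719))
dark [192 181  24  65 165] (array([ 0.6774, -0.1201]), ((673.241943359375, -133.57699584960938), (295.2041015625, 8.323293685913086), 73.75944519042969))
dark [254 213  35  28 535] (array([0.5554, 0.0283]), ((554.7625122070312, 27.336151123046875), (98.26113891601562, 61.925411224365234), 80.48471069335938))
dark [156 256  96  26 332] (array([0.7739, 0.0657]), ((771.4444580078125, 66.24385070800781), (15.491551399230957, 232.30242919921875), 74.11970520019531))
bench z 0.0018226566336126404
```

View pics/c0.png

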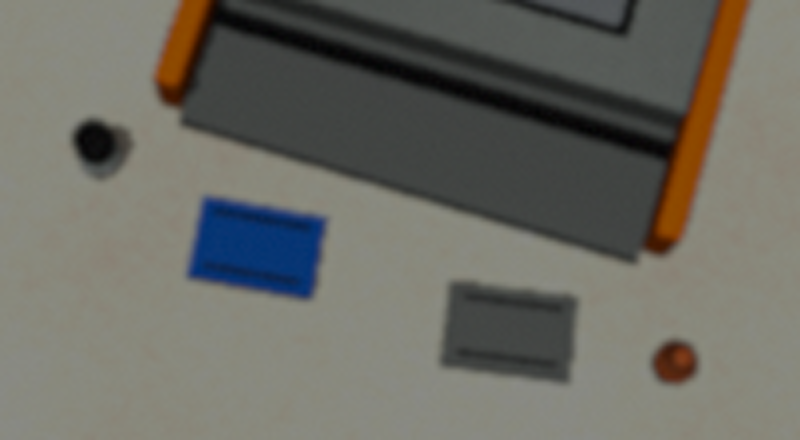

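The blue cassette's centre is at about (0.553, 0.022) with yaw −9°. The shelf's yaw is −16.3° and its front-foot origin is about (0.597, −0.083). I'll move to a point in front of the cassette's near side, with the finger line parallel to the shelf.

```bash
python3 -m inch '[[200,250,0,0,0,-8],[200,250,0,0,0,-16],[200,250,0,0,0,-24],[200,250,0,0,0,-35],[200,250,0,0,0,-35],[200,250,0,0,0,-35],[284,654,-135,0,0,-35],[284,654,-135,0,0,-35],[284,654,-135,0,0,-35],[284,654,-135,0,0,-35],[284,654,-135,0,0,-35],[284,654,-135,0,0,-35],[284,654,-135,0,0,-35],[284,654,-135,0,0,-35],[284,654,-135,0,0,-35]]' 40 10
cat > st.py <<'E'
from h import *
from scipy.spatial.transform import Rotation as R
O=np.array([.5967,-.0829]);a=np.radians(-16.3);ex=np.array([np.cos(a),np.sin(a)]);ey=np.array([-ex[1],ex[0]])
s=ctrl.get_state();p=s["position"];r=R.from_rotvec(s["tool_rot"]).as_matrix()
print("t",s["time"],"shelf",((p[:2]-O)@ex*1000).round(1),((p[:2]-O)@ey*1000).round(1),"z",(p[2]*1000).round(1),"F",(s["ft_force"][:2]@ex).round(2),s["ft_force"][2].round(2),"toolx yaw",np.degrees(np.arctan2(r[1,0],r[0,0])).round(1),"zax",r[:,2].round(3),"w",s["grip_width"].round(2),"q7",s["joint_positions"][6].round(2))
E
python3 st.py
```

```text
time: 1.98
position: [0.4913, 0.0367, 0.1013]
tool_rot: [3.108, -0.449, -0.001]
ft_force: [0.2, -0.6, 0.6]
grip_width: 0.46
grip_force: 0.0Traceback (most recent call last):
  File "st.py", line 5, in <module>
    print("t",s["time"],"shelf",((p[:2]-O)@ex*1000).round(1),((p[:2]-O)@ey*1000).round(1),"z",(p[2]*1000).round(1),"F",(s["ft_force"][:2]@ex).round(2),s["ft_force"][2].round(2),"toolx yaw",np.degrees(np.arctan2(r[1,0],r[0,0])).round(1),"zax",r[:,2].round(3),"w",s["grip_width"].round(2),"q7",s["joint_positions"][6].round(2))
                                                                                                                                                                                                                                                                      ^^^^^^^^^^^^^^^^^^^^^
AttributeError: 'float' object has no attribute 'round'
```

```bash
sed -i 's/s\["grip_width"\].round(2)/round(s["grip_width"],2)/' st.py; python3 -m inch '[[0,0,-40,0,0,0],[0,0,-70,0,0,0],[0,0,-83,0,0,0],[0,0,-83,0,0,0],[9.6,-2.8,-83,0,0,0],[17,-5,-83,0,0,0],[24,-7,-83,0,0,0],[29,-8.5,-83,0,0,0],[34,-10,-83,0,0,0],[38,-11.2,-83,0,0,0],[43,-12.6,-83,0,0,0],[48,-14,-83,0,0,0],[48,-14,-83,0,0,0]]'; python3 st.py
python3 - <<'E'
from h import *
im,d=ctrl.get_image("scene")
a=im[130:290,130:340,::-1];cv2.imwrite('pics/c1.png',cv2.resize(a,(788,600),interpolation=cv2.INTER_CUBIC))
E
```

```text
time: 3.6
position: [0.5399, 0.0238, 0.0186]
tool_rot: [-3.109, 0.448, -0.001]
ft_force: [-0.3, -0.4, -0.1]
grip_width: 0.46
grip_force: 0.0
t 3.6 shelf -84.4 86.5 z 18.6 F -0.18 -0.14 toolx yaw -16.4 zax [ 0.  0. -1.] w 0.46 q7 -2.13
```

View pics/c1.png

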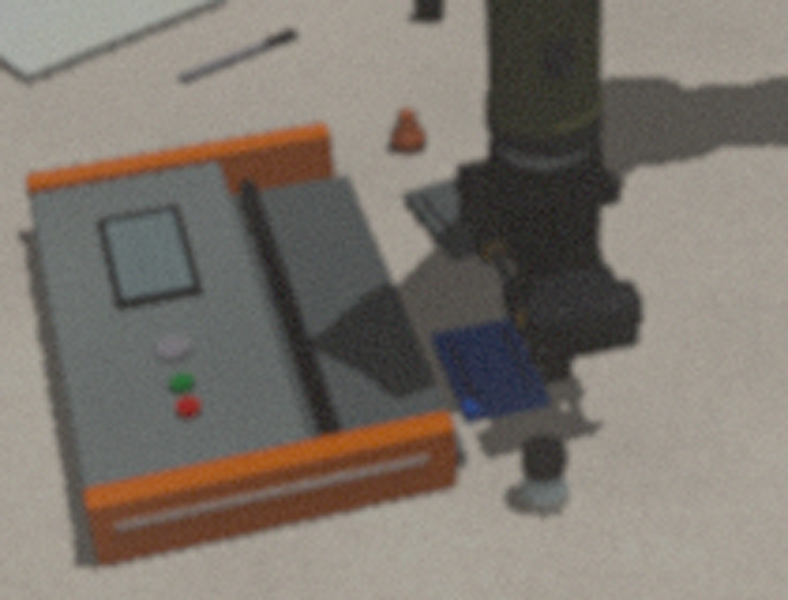

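The cassette, at about (490,368) in the crop, is squared by the fingers and still some 15 mm short of the step. I'll push on until it touches.

```bash
python3 -m inch '[[4.8,-1.4,0,0,0,0],[8,-2.3,0,0,0,0],[11,-3.2,0,0,0,0],[13,-3.8,0,0,0,0],[13,-3.8,0,0,0,0]]' >/dev/null; python3 st.py;  python3 -m inch '[[1.5,-0.4,0,0,0,0],[2.9,-0.8,0,0,0,0],[2.9,-0.8,0,0,0,0]]'>/dev/null; python3 st.py
```

```text
t 4.275 shelf -72.0 86.4 z 18.4 F -2.83 1.49 toolx yaw -16.4 zax [-0.002 -0.    -1.   ] w 0.46 q7 -2.13
t 4.65 shelf -71.8 86.5 z 18.1 F -8.56 6.58 toolx yaw -16.3 zax [-0.007  0.    -1.   ] w 0.46 q7 -2.13
```

```bash
python3 -m inch '[[-0.2,0.1,2.6,0,0,0],[-0.3,0.1,5.2,0,0,0],[0,0,10.4,0,0,0],[0.5,-0.1,15.4,0,0,0],[1.5,-0.4,20.3,0,0,0]]' >/dev/null; python3 st.py;  python3 - <<'E'
from h import *
im,d=ctrl.get_image("scene")
a=im[170:270,200:330,::-1];cv2.imwrite('pics/c2.png',cv2.resize(a,(780,600),interpolation=cv2.INTER_CUBIC))
E
```

```text
t 5.275 shelf -69.8 86.5 z 37.9 F -6.56 1.29 toolx yaw -16.4 zax [-0.006  0.    -1.   ] w 0.46 q7 -2.12
```

View pics/c2.png

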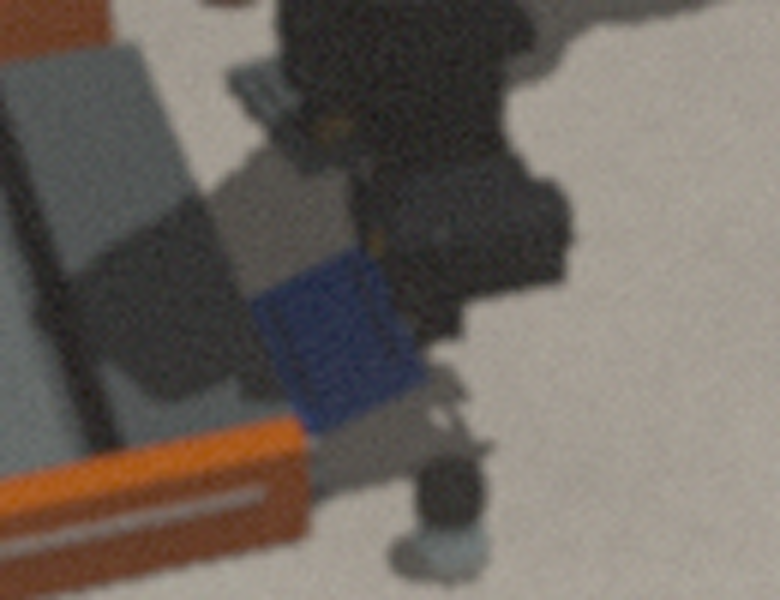

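The plate is tilted about 20°, with its shadow visible underneath and the near side up on the fingers. I'll continue along the arc.

```bash
python3 -m inch '[[1.4,-0.4,4.7,0,0,0],[3.3,-1,9.2,0,0,0],[5.6,-1.6,13.4,0,0,0],[8.3,-2.4,17.3,0,0,0],[11.3,-3.3,20.9,0,0,0]]' >/dev/null; python3 st.py; python3 -m inch '[[3.3,-1,3.3,0,0,0],[7,-2.1,6.2,0,0,0],[11,-3.2,8.8,0,0,0]]' >/dev/null; python3 st.py;  python3 - <<'E'
from h import *
im,d=ctrl.get_image("scene")
a=im[170:270,200:330,::-1];cv2.imwrite('pics/c3.png',cv2.resize(a,(780,600),interpolation=cv2.INTER_CUBIC))
E
```

```text
t 5.95 shelf -56.8 86.7 z 59.7 F -5.78 3.51 toolx yaw -16.4 zax [-0.003  0.    -1.   ] w 0.46 q7 -2.1
t 6.325 shelf -43.3 86.9 z 69.3 F -1.86 3.49 toolx yaw -16.4 zax [ 0.001 -0.    -1.   ] w 0.46 q7 -2.09
```

View pics/c3.png

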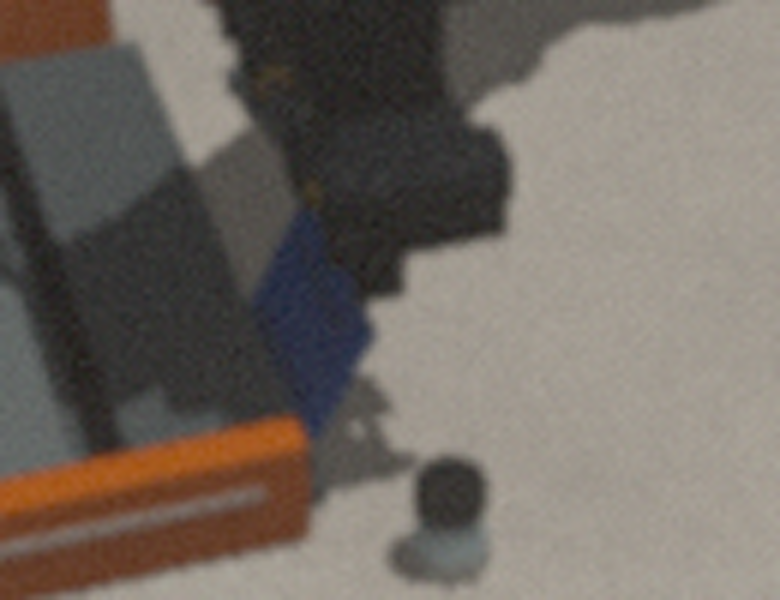

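The plate is now about 60° up. I'll continue to near upright, sliding the fingertips down slightly so they bear on the face.

```bash
python3 -m inch '[[4.2,-1.2,2,0,0,0],[8.6,-2.5,2.5,0,0,0],[13.3,-3.9,1,0,0,0],[18.1,-5.3,-2,0,0,0],[23,-6.7,-5,0,0,0],[23,-6.7,-5,0,0,0]]' >/dev/null; python3 st.py;  python3 - <<'E'
from h import *
im,d=ctrl.get_image("scene")
a=im[170:270,200:330,::-1];cv2.imwrite('pics/c4.png',cv2.resize(a,(780,600),interpolation=cv2.INTER_CUBIC))
E
```

```text
t 7.125 shelf -10.8 87.2 z 73.9 F -3.5 42.39 toolx yaw -16.5 zax [ 0.018 -0.004 -1.   ] w 0.46 q7 -2.09
```

View pics/c4.png

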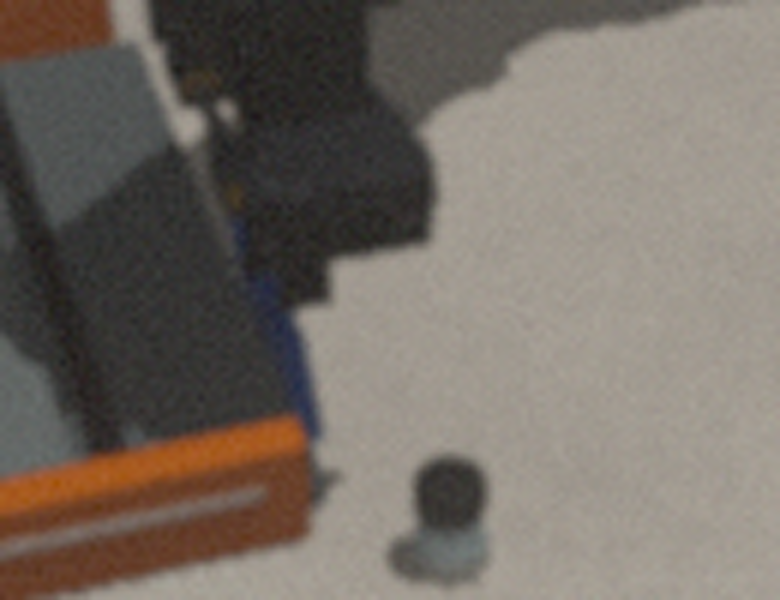

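The fingertips are sitting on top of the plate, which is essentially upright, and pressing with 42 N. I'll lift them off, step back and go lower.

```bash
python3 -m inch '[[0,0,5,0,0,0],[0,0,10,0,0,0],[0,0,20,0,0,0],[0,0,30,0,0,0],[0,0,30,0,0,0]]' >/dev/null; python3 st.py;  python3 - <<'E'
from h import *
im,d=ctrl.get_image("scene")
a=im[170:270,200:330,::-1];cv2.imwrite('pics/c5.png',cv2.resize(a,(780,600),interpolation=cv2.INTER_CUBIC))
E
```

```text
t 7.8 shelf -19.1 86.8 z 94.3 F -0.61 -0.01 toolx yaw -16.4 zax [ 0.001 -0.    -1.   ] w 0.46 q7 -2.07
```

View pics/c5.png

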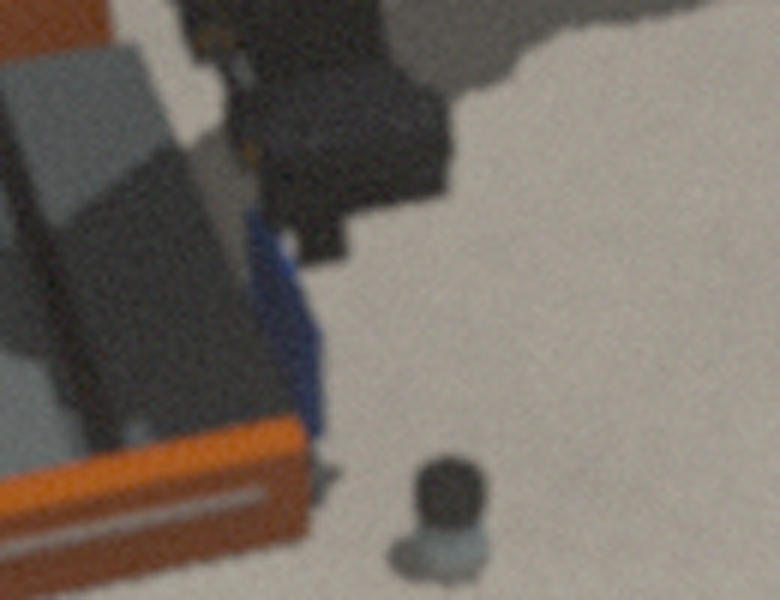

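The plate stands upright on its own. Now back, down, and push it over the step.

```bash
python3 -m inch '[[-10,2.9,0,0,0,0],[-20,5.8,0,0,0,0],[-21,6.1,-15,0,0,0],[-21,6.1,-35,0,0,0],[-21,6.1,-35,0,0,0],[-14,4.1,-35,0,0,0],[-8,2.3,-35,0,0,0],[-3,0.9,-35,0,0,0],[2,-0.6,-35,0,0,0],[7,-2,-35,0,0,0],[12,-3.5,-35,0,0,0],[17,-5,-35,0,0,0],[22,-6.4,-35,0,0,0],[22,-6.4,-35,0,0,0],[22,-6.4,-35,0,0,0],[22,-6.4,-35,0,0,0]]' >/dev/null; python3 st.py;  python3 - <<'E'
from h import *
im,d=ctrl.get_image("scene")
a=im[170:270,200:330,::-1];cv2.imwrite('pics/c6.png',cv2.resize(a,(780,600),interpolation=cv2.INTER_CUBIC))
E
```

```text
t 9.85 shelf 3.0 86.7 z 58.6 F 0.31 -0.63 toolx yaw -16.4 zax [-0. -0. -1.] w 0.46 q7 -2.09
```

View pics/c6.png

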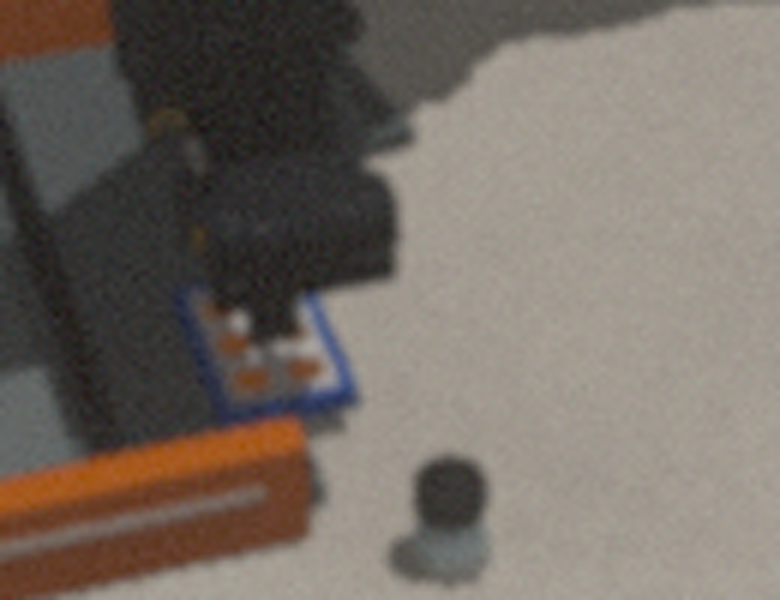

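It has flipped onto the shelf, glass side up with amber discs visible, and its near side overhangs the edge. I'll back off, lower the fingertips to about 17 mm and push toward the rail.

```bash
python3 -m inch '[[-20,5.9,0,0,0,0],[-40,11.7,0,0,0,0],[-56,16.4,0,0,0,0],[-56,16.4,0,0,0,0],[-56,16.4,-15,0,0,0],[-56,16.4,-28,0,0,0],[-56,16.4,-28,0,0,0],[-46,13.5,-28,0,0,0],[-38,11.1,-28,0,0,0],[-32,9.4,-28,0,0,0],[-26,7.6,-28,0,0,0],[-20,5.9,-28,0,0,0],[-15,4.4,-28,0,0,0],[-10,2.9,-28,0,0,0],[-6,1.8,-28,0,0,0],[-4,1.2,-28,0,0,0],[-4,1.2,-28,0,0,0]]' >/dev/null; python3 st.py;  python3 -m inch '[[2,-0.6,0,0,0,0],[4,-1.2,0,0,0,0],[4,-1.2,0,0,0,0]]' >/dev/null; python3 st.py
```

```text
t 12.025 shelf -0.8 86.7 z 30.6 F -0.3 0.07 toolx yaw -16.4 zax [ 0. -0. -1.] w 0.46 q7 -2.1
t 12.4 shelf 2.9 86.6 z 30.5 F -1.61 0.56 toolx yaw -16.4 zax [-0.001 -0.    -1.   ] w 0.46 q7 -2.1
```

```bash
python3 -m inch '[[1.5,-0.4,0,0,0,0],[3,-0.9,0,0,0,0],[3,-0.9,0,0,0,0]]' >/dev/null; python3 st.py;  python3 -m inch '[[-4,1.2,0,0,0,0],[-30,8.8,0,0,0,0],[-50,14.7,5,0,0,0],[-60,17.6,60,0,0,0],[-60,17.6,100,0,0,0],[-60,-150,130,0,0,0],[-60,-150,130,0,0,0],[-60,-150,130,0,0,0],[-60,-150,130,0,0,0],[-60,-150,130,0,0,0]]' >/dev/null; python3 st.py;  python3 - <<'E'
from h import *
im,d=ctrl.get_image("scene");W=world("scene",d)
a=im[130:290,130:340,::-1];cv2.imwrite('pics/c7.png',cv2.resize(a,(788,600),interpolation=cv2.INTER_CUBIC))
hsv=cv2.cvtColor(im,cv2.COLOR_RGB2HSV)
b=(cv2.inRange(hsv,(105,120,50),(125,255,255))>0)&(W[...,0]>.5)&(W[...,0]<.8)&(abs(W[...,1])<.2)&(W[...,2]<.05)
print(b.sum(),rect("scene",b,.024),np.median(W[b][:,2]))
E
```

```text
t 12.775 shelf 3.1 86.6 z 30.3 F -8.82 6.59 toolx yaw -16.4 zax [-0.007  0.    -1.   ] w 0.46 q7 -2.1
t 14.025 shelf -9.0 -73.4 z 160.6 F -0.74 0.13 toolx yaw -16.4 zax [ 0.001  0.001 -1.   ] w 0.46 q7 -1.75
50 (array([ 0.6782, -0.0008]), ((664.9970703125, -7.609031677246094), (86.24555206298828, 59.937686920166016), 73.43116760253906)) 0.024848277653628514
```

View pics/c7.png

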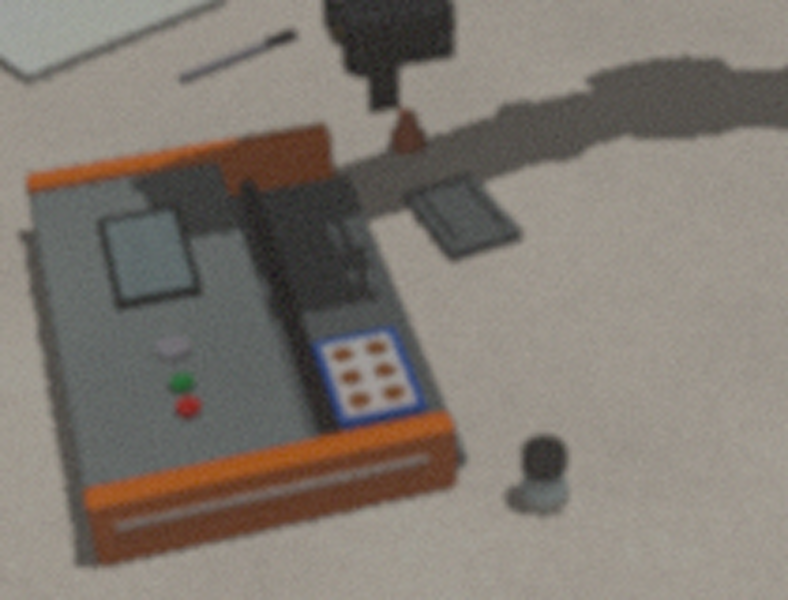

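The cassette sits at crop (370,375), glass up, flush and square with the black rail. It stopped with about 9 N of contact, exactly where pushed-home was expected, and the bystanders are in place.

```bash
python3 -c "
from bench import ctrl
print(ctrl.close_job())"
```

```text
the job is handed in; nothing more can be done
None
```

I flipped the blue cassette onto the shelf, glass side up, pushed it square against the stop rail and handed the job in; the verdict wasn't shown, and by eye in the last picture the grey cassette, jar, stub and tweezers hadn't moved (wax blocks and loupe out of view).

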